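Set up the bench for trimming a carbon angle

TASK

Set the bench up for trimming: nest the black carbon angle ridge-up over the aluminium former and the yellow template angle over the carbon one, both fully seated, legs aligned and centred along the ridge. Lay the cork sanding block, abrasive face down, midway between the two posts of the blue rest, its long side along the line from post to post, and stand the wax jar upright on the bench beyond the red end of the former's base plate, in line with the ridge and with a clear gap of about 40 mm to the plate. Leave everything released and at rest, and do not disturb the tape roll, the blow gun or the ear defenders.

Things in the scene. Friction and masses are not known exactly. Their poses are not given: they have to be found in the camera images.
- former: Fixed jig, left or right: dark steel plate 80 x 100 x 8 mm, on it, centred, an aluminium angle 40 mm long, ridge up, 39.8 mm above the bench (legs 40 mm wide, 5 mm thick, 45 degrees). One 80 mm edge has a 22 mm red stripe: the red end. Origin: centre of the plate's underside; y along the ridge towards the red end (plate ends at y = +-50 mm), z up.
- rest: Fixed blue plate 70 x 200 x 4 mm, left or right, with two upright blue, white-banded posts 22 mm in diameter, tops 45 mm above the bench, 85 mm either side of the middle (148 mm clear between). Origin: centre of the plate's underside, midway between the posts; y from post to post, z up. The block lies on this plate, 4 mm above the bench.
- carbon_angle: Loose black carbon angle section, 54 mm long, about 40 g. Lies ridge up like a roof: legs 40 mm wide outside, 5 mm thick, sloping 45 degrees; 31.8 mm high, 60 mm across. Grip it by its two cut ends just under the ridge. Origin: centre of the underside; y along the ridge, z up; ends alike. Nested, its origin is 15.1 mm above the former's.
- template_angle: Loose yellow plastic angle section, 68 mm long, about 50 g. Lies ridge up like a roof: legs 40 mm wide outside, 5 mm thick, sloping 45 degrees; 31.8 mm high, 60 mm across. Grip it by its two cut ends just under the ridge. Origin: centre of the underside; y along the ridge, z up; ends alike. Nested, its origin is 7.1 mm above the carbon angle's; it overhangs 7 mm at each end.
- sanding_block: Loose cork sanding block 100 x 55 x 30 mm, the lowest 4 mm a red-brown abrasive sole. It starts with the sole down. Origin: centre of the underside; x along the 100 mm side, y along the 55 mm side, z up. About 80 g.
- wax_jar: Loose white round jar with a green lid, 48 mm in diameter, 50 mm high, standing upright, about 120 g. Origin: centre of the underside, z up. Its place: 114 mm from the former's origin along the former's y.
- tape_roll: Bystander: orange roll lying flat, 100 mm in diameter, 76 mm bore, 25 mm high. Origin: centre of the underside. Leave alone.
- blow_gun: Bystander: blue pistol-shaped air blow gun lying flat, steel nozzle, 200 mm long, 22 mm high. Origin: middle of the barrel's underside; the nozzle points along y (tip at y = 150 mm), the handle along x (to x = 117 mm). Leave alone.
- ear_defenders: Bystander: yellow ear defenders lying on their side, cups 68 mm in diameter, 146 mm over the cups, black headband reaching to x = 125 mm. Origin: on the bench, midway between the cups. Leave alone.
There are look-alikes about, which are no part of the job. Of the things shaped like the sanding_block, the cork one is meant.

How it is judged:
By the outcome, as a careful person would: the job done as asked, in the order asked, and still so for the second after the job is handed in, with the robot touching nothing.
It also fails if it takes over 96 s, if anything falls off the work surface, if the arm or the gripper's body presses on something with over 40 N, if the wrist force passes 120 N, or if a joint passes its speed limit or range.

ROBOT

A 6-joint arm with a two-finger parallel gripper is mounted at the origin on the work surface. World frame = base frame: x ahead of the robot, y to its left, z up, the work surface at z = 0. Lengths are in mm, angles in degrees, forces in N, time in s.
With the tool pointing down it reaches from about 300 to 850 mm from the base axis. Payload 4.2 kg.
Tool frame: the origin (TCP) lies on the centre line of the jaws, within the pads' length; the fingertips stand 14 mm ahead of it and the grasp point (between the pads) lies 5 mm behind it (env.finger_overhang is the z of the fingertips in the tool frame, in mm); z points along the fingers, y is the line along which they close (so a half turn about z gives the same grasp; the last joint's range is limited). The gripper opens to 91 mm and grips with 3 to 60 N. Pads are 32 mm wide; open, the fingers measure 118 mm over their backs; the gripper's body (76 mm by 178 mm) begins 60 mm behind the grasp point.
Start: joints at [-64.572, 18.312, 89.639, -0, 72.044, -1.146], TCP at [257.232, -514.272, 205.376] pointing down, gripper open.
Joint ranges: [-177.97, 177.97], [-48.28, 115.42], [12.27, 149.76], [-77.06, 257.06], [2.81, 150.46], [-146.56, 146.56]. Speed limits (degrees/s): [147.25, 147.25, 180, 180, 180, 180].

INTERFACE

Orientations are given as [roll, pitch, yaw] about the fixed x, y, z axes, in that order (R = Rz(yaw) Ry(pitch) Rx(roll)).
In Python, from workcell import sensors, viewer, env gives the robot as it stands. The module is installed in compiled form; this text tells all that it offers.
- The arm moves only by the tool step_arm, never from a script. Its argument "plan" is one flat list of numbers, 6 for each row, row after row: the shift along the tool's x, y, z in cm, then the turn, a rotation vector about the tool's x, y, z in rad. In form: [x, y, z, wx, wy, wz, x, y, z, wx, wy, wz, ...]. A call has 1 to 5 rows; each row shifts and turns the commanded pose from where the row before left it, along the tool's axes as they then stand; what a row does not reach is not made up. A row lasts 1/12 s, in which the tool goes at most 41.7 mm and 7.16 degrees, less where a joint would pass 70% of its speed; a pose out of reach is approached as far as the arm can. A call is refused whole if a number of a shift passes 4.17 or a number of a turn 0.125, either way. A call with a gripper value outside its range is refused whole. "hand" is the finger opening in cm, from 0 to 9.12, set as the call begins (left out, the last holds). The fingers move at their own pace and stop on an object; "newtons" is the grip in N (left out, the last holds). Time passes only in rows, so rows that do not move let the fingers close. It gives the time, the measured TCP pose, the force, the opening and the grip force at its end, in the units of the state.
- sensors.state(): the state, without advancing time (a new reading comes with each control period).
- viewer.grab_frame(name): name is "side" or "top"; returns a dict with "img" (400x640x3 uint8, red, green, blue), "fx", "fy", "cx", "cy" (pixels), "k1" (the pictures are not rectified: a ray, as slopes to the right and down, at radius r is drawn at 1 + k1 r^2 times it, then the intrinsics apply), "position" and "attitude" of the camera in the world. Camera axes: x right, y down, z forward; pixel columns grow to the right and rows downward; lengths in mm; the calibration is good to about 2 mm. A picture is of the moment at which its call begins. There is no depth.
- env.job_done(): hands the job in; it is judged then, once.
Trained networks look in a picture, given as the dict that the camera call returned (one of the last four; its "shot" number tells which), for a name from the list of things; names that differ only in an ending like _2 or _b are one class to them, and where a whole thing is asked for, a point or a joint stands for the part that bears it (a point fixed in the world has none). Each returns a list of dicts, best first, with "score" (0 to 1); they miss things now and then, are a little off and sometimes report something else, mostly with a low value. They report only what shows in the picture. A call takes as long as a camera call. They do not tell look-alikes from the thing itself.
- viewer.boxes_of(name, picture): "location" ([column, row] in pixels, amid what is visible of it).
- viewer.pinpoint(name, picture): "location" ([column, row] in pixels: a listed point, or the origin of a listed thing).
The state is a dict: "time_s": time; "qpos": joint angles; "qvel": joint speeds; "effort": joint torques, N m; "ee_pos": TCP position; "ee_rot": TCP orientation; "force": force on the tool from outside, world axes, zero at the start; "torque": the same for the moment, N m; "gripper_width": finger opening in mm; "gripper_force": force on a finger pad.
Only numpy, scipy, OpenCV 4.12 (cv2) and the standard library are available. Lean on these libraries where they do the work, as an engineer would, in place of code of your own. Each camera call takes 0.05 s, during which the arm holds its last target. There are 200 camera calls.

## Working session

There is one attempt and no reset: what is moved stays moved. The work goes in short steps, Python scripts to look and compute and a tool call to move; the robot and the scene stay as the last step left them, time stands still between calls to the robot, and variables do not carry over. Pictures are saved under pics/ and viewed, at most 14 in all, crops included, and the job is handed in when it is done.

Besides the shell and the picture viewer there is one more tool, called after "Call:" by a JSON object that holds its "op" and its "data", one argument or row to a line. step_arm: Moves the arm, as the interface text tells. Its arguments: {"type":"object","properties":{"plan":{"type":"array","items":{"type":"number"}},"hand":{"type":"number"},"newtons":{"type":"number"}},"required":["plan"]}

```bash
mkdir -p pics
cat > h.py <<'E'
import numpy as np, cv2, json
from scipy.spatial.transform import Rotation as R
from workcell import sensors, viewer, env
def Rc(p):
    a=np.array(p["attitude"],float)
    if a.shape==(3,3): return a
    if a.size==3: return R.from_euler('xyz',a,degrees=True).as_matrix()
    return R.from_quat(a).as_matrix()
def K(p): return np.array([[p["fx"],0,p["cx"]],[0,p["fy"],p["cy"]],[0,0,1.]])
def ray(p,uv):
    d=np.array([(uv[0]-p["cx"])/p["fx"],(uv[1]-p["cy"])/p["fy"]]); s=d.copy()
    for _ in range(20): s=d/(1+p["k1"]*(s@s))
    return Rc(p)@np.array([s[0],s[1],1.])
def atz(p,uv,z):
    d=ray(p,uv); o=np.array(p["position"],float); return o+d*(z-o[2])/d[2]
def proj(p,X):
    c=(np.atleast_2d(X)-np.array(p["position"],float))@Rc(p); s=c[:,:2]/c[:,2:]
    s=s*(1+p["k1"]*(s**2).sum(1,keepdims=True))
    return s*[p["fx"],p["fy"]]+[p["cx"],p["cy"]]
E
python3 - <<'E'
from h import *
print(sensors.state())
for n in ("top","side"):
    p=viewer.grab_frame(n); cv2.imwrite(f"pics/{n}0.png",p["img"][:,:,::-1])
    print(n,{k:v for k,v in p.items() if k!="img"})
    for t in "former rest carbon_angle template_angle sanding_block wax_jar tape_roll blow_gun ear_defenders".split():
        print(t,[(np.round(d["location"],1).tolist(),round(d["score"],2),np.round(atz(p,d["location"],0)[:2]).tolist()) for d in viewer.pinpoint(t,p)], [(np.round(d["location"]).tolist(),round(d["score"],2)) for d in viewer.boxes_of(t,p)])
E
```

```text
{'time_s': 0.0, 'qpos': array([-6.45717652e+01,  1.83510890e+01,  8.97061166e+01, -1.10529907e-03,
        7.20431360e+01, -1.14649967e+00]), 'qvel': array([-0.04245406,  0.03451686, -0.0963359 ,  0.05189473, -0.01937247,
        0.03005334]), 'effort': array([ 1.33664464e-03, -4.12467957e+01, -2.31970650e+01,  7.28895748e-02,
        4.56318946e-02, -1.26720270e-04]), 'ee_pos': array([ 257.00305236, -513.79144836,  204.52778561]), 'ee_rot': array([-1.79899657e+02, -9.57070245e-04,  2.65750753e+01]), 'force': array([-0.34749121, -0.2285388 , -1.027151  ]), 'torque': array([-0.00791537,  0.02734871, -0.04343043]), 'gripper_force': 0.0, 'gripper_width': 91.11856338701747}
top {'fx': 380.5705868058436, 'fy': 380.5705868058436, 'cx': 319.39977247051104, 'cy': 202.7790331196919, 'k1': -0.0348673342199394, 'position': array([ 361.67547773,   44.42873589, 1024.75477929]), 'attitude': array([-170.30033593,   -1.02266213,  -89.40455184]), 'shot': 1}
former [([403.5, 177.6], 0.87, [611.0, -205.0]), ([280.9, 245.7], 0.49, [419.0, 130.0])] [([194.0, 240.0], 0.32)]
rest [([261.3, 177.1], 0.88, [6
[... 1214 characters left out ...]
, 226.0], 0.96)]
carbon_angle [([395.5, 140.7], 0.48, [451.0, -355.0])] [([335.0, 147.0], 0.52), ([400.0, 139.0], 0.45), ([328.0, 232.0], 0.3)]
template_angle [] [([327.0, 232.0], 0.88)]
sanding_block [([279.4, 295.2], 0.66, [420.0, 360.0]), ([322.0, 329.3], 0.65, [267.0, 376.0]), ([254.6, 341.3], 0.62, [393.0, 503.0])] [([321.0, 326.0], 0.95), ([256.0, 340.0], 0.94), ([279.0, 290.0], 0.87)]
wax_jar [([359.2, 187.7], 0.63, [443.0, -98.0])] [([357.0, 186.0], 0.53)]
tape_roll [([271.4, 162.5], 0.87, [747.0, -25.0])] [([266.0, 165.0], 0.98)]
blow_gun [([203.1, 281.2], 0.72, [625.0, 446.0])] [([200.0, 275.0], 0.55)]
ear_defenders [([356.0, 107.5], 0.86, [659.0, -427.0])] [([336.0, 151.0], 0.49)]
```

View pics/top0.png

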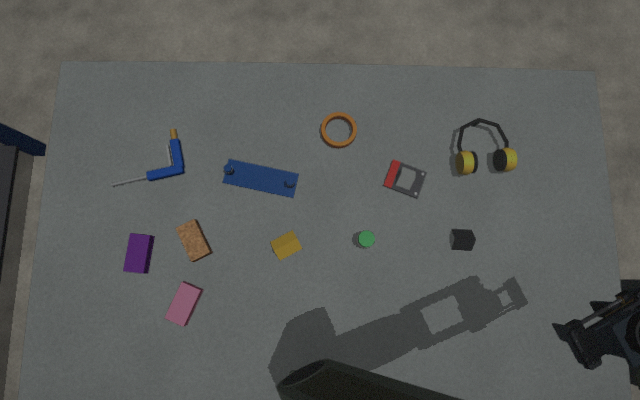

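View pics/side0.png

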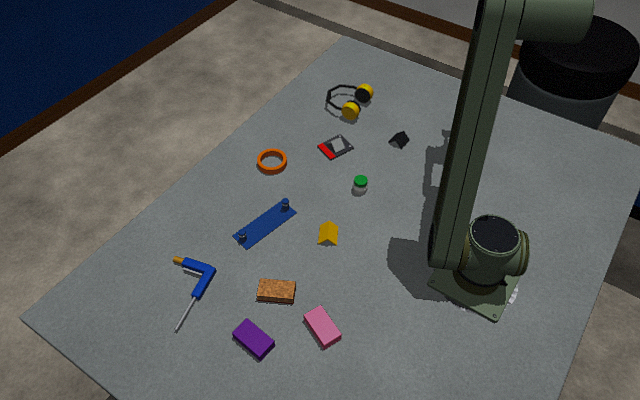

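Top view: the cork block is at (195,240), with look-alikes purple at (139,253) and pink at (184,303). The carbon angle is at (462,240), near the ear defenders' black band and dark cup. The yellow angle is at (286,246), and the yellow ear cups are at (467,162) and (505,159). The jar is at (365,239), the former at (405,179) with its red end on the left, and the rest at (261,178). I choose cork by its material. Next is a close crop of everything I need.

Run:
```python
import cv2,numpy as np
t=cv2.imread("pics/top0.png");s=cv2.imread("pics/side0.png")
def c(i,u,v,w=33): return cv2.resize(i[v-w:v+w,u-w:u+w],(196,196),interpolation=cv2.INTER_CUBIC)
L=[(405,179),(462,240),(286,246),(195,240)];M=[(335,148),(399,140),(328,233),(277,291)]
a=np.hstack([c(t,*q) for q in L]);b=np.hstack([c(s,*q) for q in M])
d=np.hstack([c(t,261,178,45),c(t,365,239),c(s,265,223,45),c(s,360,185)])
o=np.vstack([a,b,d]); cv2.imwrite("pics/crop0.png",np.clip(o*1.8,0,255).astype(np.uint8))
```

```text
(no output)
```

View pics/crop0.png

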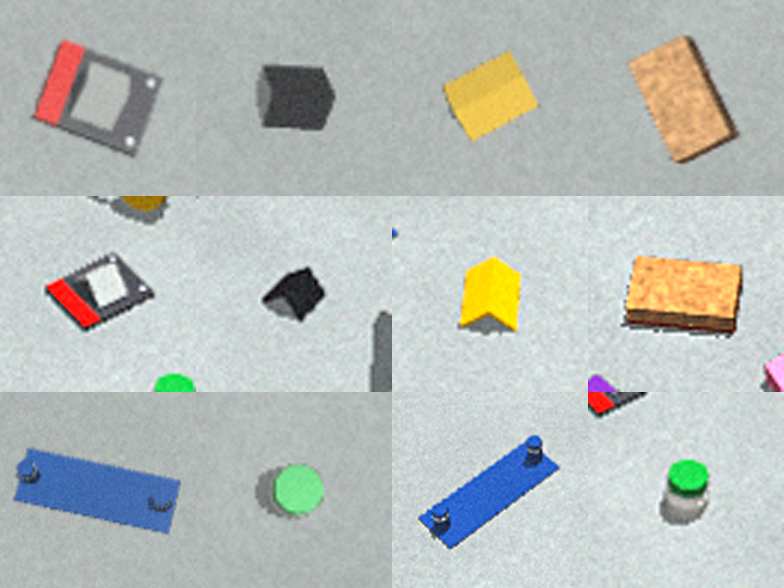

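```bash
cat > fit.py <<'E'
from h import *
from scipy.optimize import minimize
def box(x0,x1,y0,y1,z0,z1): return np.array([[x,y,z] for x in(x0,x1) for y in(y0,y1) for z in(z0,z1)],float)
def cyl(x,y,r,z0,z1): a=np.arange(0,2*np.pi,.2); return np.vstack([np.c_[x+r*np.cos(a),y+r*np.sin(a),a*0+z] for z in(z0,z1)])
def angle(L,z=0):
    out=[]; h=40*np.sqrt(.5); t=5*np.sqrt(.5); T=h+t   # slab: outer apex 31.8, across 60
    T=31.8
    for s in(1,-1):
        pr=[(0,T),(0,T-7.07),(s*(T-7.07+0.0),0),(s*28.3,T-28.3)]
        pr=[(0,T),(0,T-7.07),(s*(T-7.07),0),(s*28.28,T-28.28)]
        out.append(np.array([[x,y,zz+z] for x,zz in pr for y in(-L/2,L/2)]))
    return out
M={"carbon_angle":angle(54),"template_angle":angle(68),"sanding_block":[box(-50,50,-27.5,27.5,4,30)],
"former":[box(-40,40,-50,50,0,8)]+angle(40,8),"red":[box(-40,40,28,50,7.9,8)],"rest":[box(-35,35,-100,100,0,4),cyl(0,85,11,0,45),cyl(0,-85,11,0,45)],
"lid":[cyl(0,0,24,40,50)]}
def colmask(img,kind):
    h,s,v=cv2.split(cv2.cvtColor(img,cv2.COLOR_RGB2HSV)); h=h.astype(int)
    f={"template_angle":(h>15)&(h<35)&(s>90),"sanding_block":(h>5)&(h<25)&(s>70)&(v>75),"rest":(h>100)&(h<125)&(s>110),
     "red":((h<6)|(h>172))&(s>110),"lid":(h>50)&(h<75)&(s>70)}
    if kind=="carbon_angle": return v<45
    if kind=="former": return (v<75)|f["red"]
    return f[kind]
def fit(p,kind,x0,win=45,free=True):
    S=6; c=proj(p,[x0[0],x0[1],10])[0].round().astype(int)
    u0,v0=c-win; crop=p["img"][max(v0,0):v0+2*win,max(u0,0):u0+2*win]; u0=max(u0,0);v0=max(v0,0)
    m=colmask(crop,kind).astype(np.uint8)
    n,l,st,ce=cv2.connectedComponentsWithStats(m); 
    d=[np.hypot(*(ce[i]-(c-[u0,v0])))-st[i,4]**.5 if st[i,4]>25 else 1e9 for i in range(n)]; d[0]=1e9
    m=(l==int(np.argmin(d))).astype(np.uint8)
    cs,_=cv2.findContours(m,cv2.RETR_EXTERNAL,cv2.CHAIN_APPROX_NONE)
    if kind in("former","sanding_block"): cs=[cv2.convexHull(max(cs,key=len))]
    m=cv2.drawContours(m*0,cs,-1,1,-1)
    big=cv2.GaussianBlur(cv2.resize(m*1.0,None,fx=S,fy=S,interpolation=cv2.INTER_LINEAR),(0,0),3)
    def cost(q,ret=False):
        r=R.from_euler('z',q[2],degrees=True).as_matrix(); im=np.zeros(big.shape,np.uint8)
        for part in M[kind]:
            X=part@r.T+[q[0],q[1],q[3] if len(q)>3 else 0]
            w=(proj(p,X)-[u0,v0]+.5)*S-.5
            h=cv2.convexHull(w.astype(np.float32))
            cv2.fillConvexPoly(im,np.round(h*16).astype(np.int32),1,shift=4)
        im=cv2.GaussianBlur(im*1.0,(0,0),3)
        return np.abs(im-big).sum()/big.sum()
    best=None
    for a in ([x0[2]] if kind!="lid" else [0]):
        sim=np.array([x0]*4,float); sim[1,0]+=8; sim[2,1]+=8; sim[3,2]+=10
        o=minimize(cost,x0,method="Nelder-Mead",options=dict(initial_simplex=sim,xatol=.05,fatol=1e-5))
        o=minimize(cost,o.x,method="Nelder-Mead",options=dict(initial_simplex=o.x+np.vstack([np.zeros(3),np.diag([3,3,5])]),xatol=.05,fatol=1e-5))
    return o.x,o.fun
E
cat > run1.py <<'E'
from fit import *
G={"former":[(607,-200,z) for z in(70,110)],"red":[(607,-200,z) for z in (70,110)],"rest":[(605,196,z) for z in(60,80,100)],
"carbon_angle":[(440,-358,z) for z in(60,90,120,150)],"template_angle":[(418,118,z) for z in(70,110,140)],"sanding_block":[(424,358,z) for z in(20,-20,50)],"lid":[(447,-90,0)]}
for k,gs in G.items():
    for n in("top","side"):
        p={kk:v for kk,v in P[n].items()}
        r=min((fit(p,k,np.array(g,float)) for g in gs),key=lambda r:r[1]); print(k,n,r[0].round(1),round(r[1],3))
E
python3 - <<'E'
from h import *
P={n:viewer.grab_frame(n) for n in("top","side")}
exec(open("run1.py").read())
E
```

```text
former top [ 607.2 -206.   159.2] 0.028
former side [ 607.2 -205.8  159.5] 0.04
red top [ 606.9 -207.   -21. ] 0.055
red side [ 606.9 -208.2  -21.3] 0.107
rest top [604.2 191.4 -12. ] 0.075
rest side [605.1 191.3 -12. ] 0.069
carbon_angle top [ 441.1 -358.1  177.3] 0.123
carbon_angle side [ 441.8 -357.8  176. ] 0.132
template_angle top [421.2 116.8  29. ] 0.027
template_angle side [432.2 114.5 150.4] 0.329
sanding_block top [430.9 361.7  30.7] 0.113
sanding_block side [437.3 351.3  27.9] 0.224
lid top [437.9 -92.4  16.3] 0.262
lid side [438.  -90.2  15.5] 0.159
```

Run:
```python
from fit import *
P={n:viewer.grab_frame(n) for n in("top","side")}
for n,pts in dict(top=[(195,240),(365,240),(210,255),(230,240),(286,240)],side=[(277,285),(277,296),(360,182),(328,225),(322,238),(360,192),(300,300)]).items():
    hsv=cv2.cvtColor(P[n]["img"],cv2.COLOR_RGB2HSV)
    for u,v in pts: print(n,u,v,hsv[v-2:v+3,u-2:u+3].reshape(-1,3).min(0),hsv[v-2:v+3,u-2:u+3].reshape(-1,3).max(0))
import fit
M["sanding_block"]=[box(-50,50,-27.5,27.5,0,30)]
M["tt"]=[cyl(0,0,24,40,50)]
def cm(img,k):
    h,s,v=cv2.split(cv2.cvtColor(img,cv2.COLOR_RGB2HSV)); h=h.astype(int)
    if k=="sanding_block": return cv2.morphologyEx(((s>70)&((h<25)|(h>175))).astype(np.uint8),cv2.MORPH_CLOSE,np.ones((3,3)))>0
    if k=="template_angle": return (h>12)&(h<38)&(s>70)
    if k=="lid": return (h>40)&(h<85)&(s>60)
fit.colmask=cm
for k,gs in {"template_angle":[(421,117,29)],"sanding_block":[(430,360,z) for z in(25,33)],"lid":[(440,-91,0)]}.items():
    for n in P:
        r=min((fit.fit(P[n],k,np.array(g,float)) for g in gs),key=lambda r:r[1]); print(k,n,r[0].round(1),round(r[1],3))
```

```text
top 195 240 [ 14 111 118] [ 16 120 135]
top 365 240 [ 66 115 126] [ 68 124 131]
top 210 255 [13  3 44] [ 96 127 104]
top 230 240 [ 54   5 100] [100  13 107]
top 286 240 [ 22 158 123] [ 23 174 127]
side 277 285 [ 13 148 135] [ 16 171 179]
side 277 296 [ 11 111  52] [ 16 168 177]
side 360 182 [ 66 181  96] [ 69 224 140]
side 328 225 [ 22 255 156] [ 24 255 174]
side 322 238 [ 22 255 125] [ 23 255 166]
side 360 192 [ 8  2 68] [165  21 109]
side 300 300 [ 53   4 112] [108  22 125]
template_angle top [421.9 116.9  29.3] 0.029
template_angle side [422.2 116.8  29.4] 0.044
sanding_block top [429.9 359.6  29. ] 0.028
sanding_block side [430.7 360.   28.4] 0.032
lid top [438.1 -91.4   6.6] 0.251
lid side [437.4 -90.2   2.9] 0.152
```

The poses agree between cameras:
- former (607.2, -206), yaw -20.7
- rest (604.7, 191.4), yaw -12
- carbon angle (441.4, -358), yaw -3.4
- template (422, 116.9), yaw 29.3
- cork block (430.3, 359.8), yaw 28.7
- jar (437.8, -91)

First I move above the carbon angle.

Call:
{"op": "step_arm", "data": {
  "plan": [0, 0, 1.2, 0, 0, 0.105, 0, 0, 1.2, 0, 0, 0.105, 0, 0, 1.2, 0, 0, 0.105, 0, 0, 1.2, 0, 0, 0.105, 0, 0, 1.2, 0, 0, 0.105],
  "hand": 9.1,
  "newtons": 15
}}

```text
time_s: 2.52
ee_pos: [257.2, -514.3, 144.9]
ee_rot: [180.0, -0.0, -3.8]
force: [0.1, -0.1, 0.1]
gripper_width: 91.2
gripper_force: 0.0
```

Call:
{"op": "step_arm", "data": {
  "plan": [2.5, -2.4, 0, 0, 0, 0, 2.5, -2.4, 0, 0, 0, 0, 2.5, -2.4, 0, 0, 0, 0, 2.5, -2.4, 0, 0, 0, 0, 2.5, -2.4, 0, 0, 0, 0]
}}

```text
time_s: 2.93
ee_pos: [390.3, -401.1, 145.4]
ee_rot: [180.0, -0.0, -3.5]
force: [0.0, -0.3, 0.3]
gripper_width: 91.0
gripper_force: 0.0
```

Call:
{"op": "step_arm", "data": {
  "plan": [2.5, -2.4, 0, 0, 0, 0, 2.5, -2.3, 0, 0, 0, 0, 0, 0, 0, 0, 0, 0]
}}

```text
time_s: 3.18
ee_pos: [446.3, -354.8, 145.5]
ee_rot: [-179.9, -0.2, -3.2]
force: [-0.4, -0.6, 0.4]
gripper_width: 91.0
gripper_force: 0.0
```

```bash
cat > nav.py <<'E'
import sys
from h import *
def st(n=4):
    a=[]
    for _ in range(n):
        s=sensors.state(); a.append(np.r_[s["ee_pos"],s["ee_rot"][2]]); viewer.grab_frame("side")
    return np.mean(a,0),s
if __name__=="__main__":
    x,y,z,w=map(float,sys.argv[1:5]); a,s=st(3); print("at",a.round(1),"t",round(s["time_s"],1),"rot",s["ee_rot"].round(2),"F",s["force"].round(1),"w",round(s["gripper_width"],1),round(s["gripper_force"],1))
    t=np.radians(w); d=np.array([x,y,z])-a[:3]
    print("wz total rad",round(np.radians((a[3]-w+180)%360-180),3)," shift cm (after turn)",np.round([(d[0]*np.cos(t)+d[1]*np.sin(t))/10,(d[0]*np.sin(t)-d[1]*np.cos(t))/10,-d[2]/10],2))
E
python3 nav.py 441.4 -358 19.5 -3.4
```

```text
at [ 444.4 -356.3  145.4   -3.3] t 3.3 rot [ 1.7998e+02  2.0000e-02 -3.3400e+00] F [-0.3 -0.8 -1. ] w 91.0 0.0
wz total rad 0.002  shift cm (after turn) [-0.29  0.19 12.59]
```

Call:
{"op": "step_arm", "data": {
  "plan": [0, 0, 2.7, 0, 0, 0, 0, 0, 2.7, 0, 0, 0, 0, 0, 2.6, 0, 0, 0, 0, 0, 0, 0, 0, 0, 0, 0, 0, 0, 0, 0]
}}

```text
time_s: 3.75
ee_pos: [440.5, -358.8, 64.6]
ee_rot: [-179.9, 0.1, -3.6]
force: [-0.1, 0.4, 0.2]
gripper_width: 91.1
gripper_force: 0.0
```

```bash
python3 nav.py 441.4 -358 19.5 -3.4
python3 - <<'E'
from h import *
p=viewer.grab_frame("side"); q=viewer.grab_frame("top")
a=p["img"][90:180,350:450];b=q["img"][195:285,412:512]
cv2.imwrite("pics/g1.png",np.clip(np.hstack([cv2.resize(i,(400,360),interpolation=cv2.INTER_CUBIC) for i in(a,b)])[:,:,::-1]*1.8,0,255))
E
```

```text
at [ 441.6 -359.3   65.9   -3.6] t 3.9 rot [ 1.799e+02 -1.200e-01 -3.580e+00] F [ 0.  -1.   0.6] w 91.0 0.0
wz total rad -0.003  shift cm (after turn) [-0.03 -0.13  4.64][ WARN:0@0.731] global loadsave.cpp:1063 imwrite_ Unsupported depth image for selected encoder is fallbacked to CV_8U.
```

View pics/g1.png

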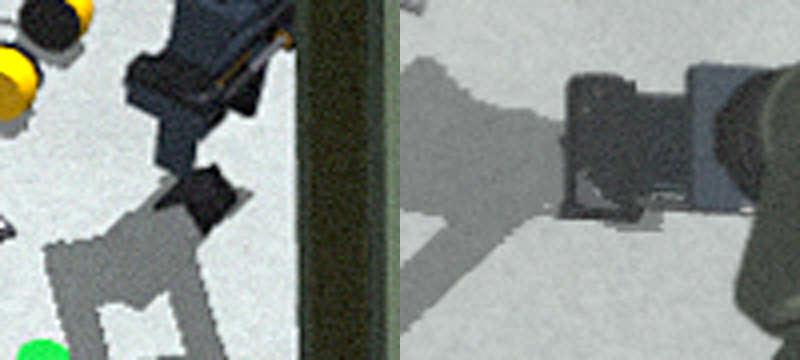

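The fingers straddle the carbon angle, seen at side crop (200,200). Descending to grip.

Call:
{"op": "step_arm", "data": {
  "plan": [0, 0, 1.6, 0, 0, 0, 0, 0, 1.6, 0, 0, 0, 0, 0, 1.4, 0, 0, 0, 0, 0, 0, 0, 0, 0, 0, 0, 0, 0, 0, 0]
}}

```text
time_s: 4.42
ee_pos: [442.2, -358.4, 19.8]
ee_rot: [180.0, -0.0, -3.5]
force: [-0.4, -0.8, 0.6]
gripper_width: 91.0
gripper_force: 0.0
```

Call:
{"op": "step_arm", "data": {
  "plan": [0, 0, 0, 0, 0, 0, 0, 0, 0, 0, 0, 0, 0, 0, 0, 0, 0, 0, 0, 0, 0, 0, 0, 0, 0, 0, 0, 0, 0, 0],
  "hand": 4.5,
  "newtons": 15
}}

```text
time_s: 4.83
ee_pos: [442.4, -358.5, 19.9]
ee_rot: [180.0, -0.0, -3.5]
force: [-0.5, 0.1, 0.4]
gripper_width: 60.5
gripper_force: 0.0
```

Call:
{"op": "step_arm", "data": {
  "plan": [0, 0, 0, 0, 0, 0, 0, 0, 0, 0, 0, 0, 0, 0, 0, 0, 0, 0]
}}

```text
time_s: 5.08
ee_pos: [442.2, -358.4, 19.6]
ee_rot: [180.0, -0.0, -3.5]
force: [-0.2, -0.8, 1.8]
gripper_width: 52.0
gripper_force: 15.0
```

```bash
python3 nav.py 607.2 -206 130 -20.7
```

```text
at [ 442.2 -358.4   19.5   -3.5] t 5.2 rot [ 1.7998e+02 -2.0000e-02 -3.5000e+00] F [-0.6 -0.3  1. ] w 51.9 15.0
wz total rad 0.3  shift cm (after turn) [ 10.05 -20.09 -11.05]
```

Call:
{"op": "step_arm", "data": {
  "plan": [0, 0, -1.0, 0, 0, 0, 0, 0, -2.5, 0, 0, 0, 0, 0, -2.5, 0, 0, 0.1, 0, 0, -2.5, 0, 0, 0.1, 0, 0, -2.5, 0, 0, 0.1]
}}

```text
time_s: 5.65
ee_pos: [441.9, -358.1, 130.9]
ee_rot: [-180.0, 0.0, -21.0]
force: [0.1, -0.5, -0.4]
gripper_width: 52.3
gripper_force: 15.0
```

Call:
{"op": "step_arm", "data": {
  "plan": [0.6, -1.2, 0, 0, 0, 0, 1.3, -2.6, 0, 0, 0, 0, 1.5, -3.0, 0, 0, 0, 0, 1.5, -3.0, 0, 0, 0, 0, 1.5, -3.0, 0, 0, 0, 0]
}}

```text
time_s: 6.07
ee_pos: [547.9, -259.7, 129.2]
ee_rot: [-180.0, 0.0, -20.7]
force: [0.3, 0.2, -1.4]
gripper_width: 51.9
gripper_force: 15.0
```

Call:
{"op": "step_arm", "data": {
  "plan": [1.5, -3.0, 0, 0, 0, 0, 1.3, -2.6, 0, 0, 0, 0, 0.8, -1.6, 0, 0, 0, 0, 0, 0, 0, 0, 0, 0, 0, 0, 0, 0, 0, 0]
}}

```text
time_s: 6.48
ee_pos: [606.4, -205.4, 128.7]
ee_rot: [180.0, 0.1, -20.5]
force: [-0.0, 0.1, -1.3]
gripper_width: 52.0
gripper_force: 15.0
```

```bash
python3 nav.py 607.2 -206 34.6 -20.7
python3 - <<'E'
from h import *
p=viewer.grab_frame("side"); q=viewer.grab_frame("top")
a=p["img"][90:190,285:395];b=q["img"][125:225,350:460]
cv2.imwrite("pics/g2.png",np.clip(np.hstack([cv2.resize(i,(400,364),interpolation=cv2.INTER_CUBIC) for i in(a,b)])[:,:,::-1]*1.8,0,255).astype(np.uint8))
E
```

```text
at [ 605.8 -206.1  128.8  -20.6] t 6.6 rot [ 1.7997e+02  8.0000e-02 -2.0680e+01] F [ 0.4 -0.4 -1.5] w 51.7 15.0
wz total rad 0.002  shift cm (after turn) [ 0.12 -0.06  9.42]
```

View pics/g2.png

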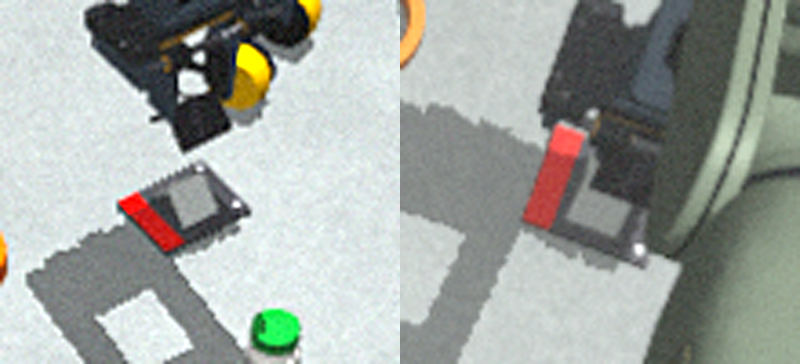

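Call:
{"op": "step_arm", "data": {
  "plan": [0.2, -0.05, 1.5, 0, 0, 0, 0, 0, 2.5, 0, 0, 0, 0, 0, 2.5, 0, 0, 0, 0, 0, 1.3, 0, 0, 0, 0, 0, 0.4, 0, 0, 0]
}}

```text
time_s: 7.15
ee_pos: [606.0, -206.9, 44.7]
ee_rot: [180.0, 0.3, -20.8]
force: [0.4, 0.3, -0.0]
gripper_width: 52.0
gripper_force: 15.0
```

Call:
{"op": "step_arm", "data": {
  "plan": [0, 0, 0.3, 0, 0, 0, 0, 0, 0.3, 0, 0, 0, 0, 0, 0.3, 0, 0, 0, 0, 0, 0.3, 0, 0, 0, 0, 0, 0, 0, 0, 0]
}}

```text
time_s: 7.57
ee_pos: [608.4, -206.8, 35.5]
ee_rot: [180.0, -0.0, -20.7]
force: [-0.2, 1.2, -0.6]
gripper_width: 51.9
gripper_force: 15.0
```

```bash
python3 nav.py 607.2 -206 34.6 -20.7
```

```text
at [ 608.5 -206.8   35.6  -20.7] t 7.7 rot [ 1.800e+02 -4.000e-02 -2.069e+01] F [ 0.8 -0.  -0.1] w 51.9 15.0
wz total rad 0.0  shift cm (after turn) [-0.15 -0.03  0.1 ]
```

Call:
{"op": "step_arm", "data": {
  "plan": [-0.05, 0, 0.05, 0, 0, 0, -0.03, -0.03, 0.05, 0, 0, 0, 0, 0, 0.05, 0, 0, 0, 0, 0, 0, 0, 0, 0]
}}

```text
time_s: 8.05
ee_pos: [608.5, -206.6, 34.8]
ee_rot: [180.0, -0.1, -20.7]
force: [1.4, -0.5, 4.7]
gripper_width: 52.2
gripper_force: 15.0
```

Call:
{"op": "step_arm", "data": {
  "plan": [0, 0, 0.05, 0, 0, 0, 0, 0, 0, 0, 0, 0, 0, 0, 0, 0, 0, 0]
}}

```text
time_s: 8.3
ee_pos: [608.6, -206.6, 34.7]
ee_rot: [180.0, -0.1, -20.7]
force: [-0.9, -1.2, 6.2]
gripper_width: 52.2
gripper_force: 15.0
```

Call:
{"op": "step_arm", "data": {
  "plan": [0, 0, 0, 0, 0, 0, 0, 0, 0, 0, 0, 0, 0, 0, 0, 0, 0, 0, 0, 0, 0, 0, 0, 0, 0, 0, 0, 0, 0, 0],
  "hand": 8.0
}}

```text
time_s: 8.72
ee_pos: [607.4, -206.0, 32.9]
ee_rot: [180.0, 0.1, -20.7]
force: [0.4, 0.3, 0.6]
gripper_width: 79.5
gripper_force: 0.0
```

Call:
{"op": "step_arm", "data": {
  "plan": [0, 0, -1.5, 0, 0, 0, 0, 0, -3.0, 0, 0, 0, 0, 0, -3.5, 0, 0, 0, 0, 0, -3.0, 0, 0, 0, 0, 0, 0, 0, 0, 0],
  "hand": 9.1
}}

```text
time_s: 9.13
ee_pos: [611.5, -207.5, 150.4]
ee_rot: [-180.0, -0.7, -20.7]
force: [0.8, 1.5, 1.4]
gripper_width: 90.9
gripper_force: 0.0
```

```bash
python3 nav.py 422 116.9 80 29.3
```

```text
at [ 609.9 -206.9  147.4  -20.7] t 9.2 rot [ 1.800e+02 -1.600e-01 -2.069e+01] F [0.5 1.1 0. ] w 90.9 0.0
wz total rad -0.873  shift cm (after turn) [ -0.54 -37.44   6.74]
```

Call:
{"op": "step_arm", "data": {
  "plan": [0, 0, 0, 0, 0, -0.11, 0, 0, 0, 0, 0, -0.11, 0, 0, 0, 0, 0, -0.11, 0, 0, 0, 0, 0, -0.11, 0, 0, 0, 0, 0, -0.11]
}}

```text
time_s: 9.7
ee_pos: [606.5, -205.7, 140.8]
ee_rot: [-179.9, 0.2, 11.1]
force: [0.4, 0.1, 1.3]
gripper_width: 90.9
gripper_force: 0.0
```

Call:
{"op": "step_arm", "data": {
  "plan": [0, 0, 0, 0, 0, -0.11, 0, 0, 0, 0, 0, -0.11, 0, 0, 0, 0, 0, -0.1, 0, -1.5, 0.5, 0, 0, 0, 0, -3.0, 0.6, 0, 0, 0]
}}

```text
time_s: 10.12
ee_pos: [586.1, -168.4, 130.0]
ee_rot: [-180.0, 0.1, 29.0]
force: [-0.8, 1.3, -0.1]
gripper_width: 91.3
gripper_force: 0.0
```

Call:
{"op": "step_arm", "data": {
  "plan": [0, -3.6, 0.6, 0, 0, 0, 0, -3.6, 0.6, 0, 0, 0, 0, -3.6, 0.6, 0, 0, 0, 0, -3.6, 0.6, 0, 0, 0, 0, -3.6, 0.6, 0, 0, 0]
}}

```text
time_s: 10.53
ee_pos: [495.5, -8.4, 100.2]
ee_rot: [-179.9, 0.2, 29.1]
force: [1.5, 0.2, 0.2]
gripper_width: 91.0
gripper_force: 0.0
```

Call:
{"op": "step_arm", "data": {
  "plan": [0, -3.6, 0.6, 0, 0, 0, 0, -3.6, 0.6, 0, 0, 0, 0, -3.6, 0.6, 0, 0, 0, 0, -2.5, 0.5, 0, 0, 0, -0.4, -1.4, 0.4, 0, 0, 0]
}}

```text
time_s: 10.95
ee_pos: [420.0, 118.5, 73.4]
ee_rot: [-179.9, 0.2, 29.3]
force: [-1.2, 0.6, -0.4]
gripper_width: 91.0
gripper_force: 0.0
```

```bash
sleep 0; python3 nav.py 422 116.9 19.5 29.3;python3 nav.py 422 116.9 19.5 29.3
```

```text
at [419.  118.2  73.1  29.3] t 11.1 rot [-179.9     0.36   29.35] F [-0.3 -0.6  0.2] w 91.2 0.0
wz total rad 0.0  shift cm (after turn) [0.2  0.26 5.36]
at [422.3 116.5  74.4  29.2] t 11.2 rot [1.7999e+02 5.0000e-02 2.9140e+01] F [-0.3  0.7 -0. ] w 90.7 0.0
wz total rad -0.002  shift cm (after turn) [-0.01 -0.05  5.49]
```

Aligned over the template. I descend, grip and lift.

Call:
{"op": "step_arm", "data": {
  "plan": [0, 0, 1.5, 0, 0, 0, 0, 0, 2.0, 0, 0, 0, 0, 0, 1.5, 0, 0, 0, 0, 0, 0.5, 0, 0, 0, 0, 0, 0, 0, 0, 0]
}}

```text
time_s: 11.67
ee_pos: [422.8, 115.8, 19.3]
ee_rot: [-180.0, 0.1, 29.1]
force: [0.1, 0.1, 0.2]
gripper_width: 91.2
gripper_force: 0.0
```

Call:
{"op": "step_arm", "data": {
  "plan": [0, 0, 0, 0, 0, 0, 0, 0, 0, 0, 0, 0, 0, 0, 0, 0, 0, 0, 0, 0, 0, 0, 0, 0, 0, 0, 0, 0, 0, 0],
  "hand": 5.5,
  "newtons": 15
}}

```text
time_s: 12.08
ee_pos: [423.7, 116.8, 21.0]
ee_rot: [180.0, -0.1, 29.2]
force: [0.2, 0.4, 1.3]
gripper_width: 63.6
gripper_force: 15.0
```

Call:
{"op": "step_arm", "data": {
  "plan": [0, 0, 0, 0, 0, 0, 0, 0, 0, 0, 0, 0]
}}

```text
time_s: 12.25
ee_pos: [423.7, 116.8, 20.8]
ee_rot: [180.0, -0.1, 29.2]
force: [-0.0, -0.7, 2.3]
gripper_width: 63.3
gripper_force: 15.0
```

```bash
python3 nav.py 607.4 -206 130 -20.7
```

```text
at [423.7 116.8  20.8  29.2] t 12.3 rot [ 1.7997e+02 -8.0000e-02  2.9160e+01] F [-0.4  0.6  2.8] w 63.4 15.0
wz total rad 0.87  shift cm (after turn) [ 28.6   23.7  -10.92]
```

Call:
{"op": "step_arm", "data": {
  "plan": [0, 0, -1.0, 0, 0, 0, 0, 0, -2.5, 0, 0, 0, 0, 0, -2.5, 0, 0, 0, 0, 0, -2.5, 0, 0, 0, 0, 0, -2.5, 0, 0, 0]
}}

```text
time_s: 12.82
ee_pos: [422.2, 116.6, 131.0]
ee_rot: [-180.0, 0.1, 29.2]
force: [-0.1, -0.5, 0.7]
gripper_width: 55.0
gripper_force: 0.0
```

```bash
python3 nav.py 607.4 -206 130 -20.7
python3 - <<'E'
from h import *
p=viewer.grab_frame("side"); q=viewer.grab_frame("top")
a=p["img"][160:260,270:380];b=q["img"][195:295,230:340]
cv2.imwrite("pics/g3.png",np.clip(np.hstack([cv2.resize(i,(400,364),interpolation=cv2.INTER_CUBIC) for i in(a,b)])[:,:,::-1]*1.8,0,255).astype(np.uint8))
E
```

```text
at [424.3 117.2 133.4  29.2] t 12.9 rot [179.89  -0.41  29.15] F [ 0.4 -0.   0.3] w 55.1 0.0
wz total rad 0.87  shift cm (after turn) [28.55 23.76  0.34]
```

View pics/g3.png

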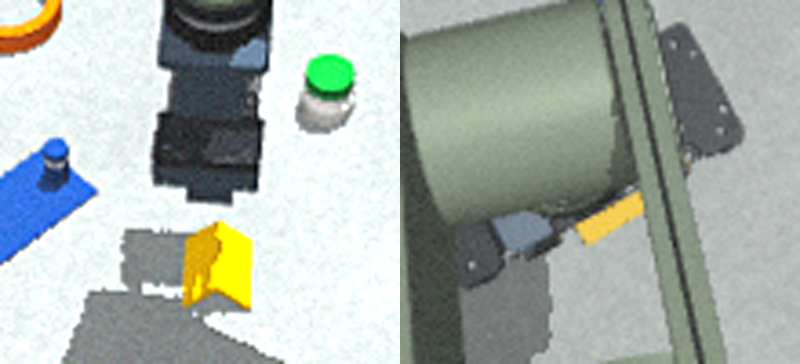

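Call:
{"op": "step_arm", "data": {
  "plan": [0, 0, -3.0, 0, 0, 0, 0, 3.5, -3, 0, 0, 0, 0, 3.5, -2, 0, 0, 0, 0, 3.5, -1, 0, 0, 0, 0, 3.5, 0, 0, 0, 0],
  "hand": 9.1
}}

```text
time_s: 13.48
ee_pos: [490.9, -3.8, 218.5]
ee_rot: [179.9, -0.1, 29.2]
force: [0.7, 0.3, 0.6]
gripper_width: 85.1
gripper_force: 0.0
```

Call:
{"op": "step_arm", "data": {
  "plan": [0, 0, 0, 0, 0, 0, 0, 0, 0, 0, 0, 0]
}}

```text
time_s: 13.65
ee_pos: [489.1, -3.7, 215.5]
ee_rot: [-179.9, 0.2, 29.0]
force: [-0.2, -0.5, -0.2]
gripper_width: 90.7
gripper_force: 0.0
```

```bash
python3 nav.py 422 116.9 80 29.3
python3 - <<'E'
from fit import *
P={n:viewer.grab_frame(n) for n in("top","side")}
for n in P:
    r=min((fit(P[n],"template_angle",np.array(g,float)) for g in [(422,117,29),(422,117,20),(422,117,40)]),key=lambda r:r[1]); print(n,r[0].round(1),round(r[1],3))
p=P["side"];q=P["top"]
a=p["img"][200:270,290:367];b=q["img"][210:280,250:327]
cv2.imwrite("pics/g4.png",np.clip(np.hstack([cv2.resize(i,(400,364),interpolation=cv2.INTER_CUBIC) for i in(a,b)])[:,:,::-1]*1.8,0,255).astype(np.uint8))
E
```

```text
at [488.6  -2.8 215.6  29.1] t 13.8 rot [-179.85    0.19   29.15] F [-0.5  0.3  0.5] w 91.0 0.0
wz total rad -0.004  shift cm (after turn) [  0.05 -13.7   13.56]
top [417.5 113.9  32.1] 0.042
side [419.1 113.9  31.7] 0.046
```

View pics/g4.png

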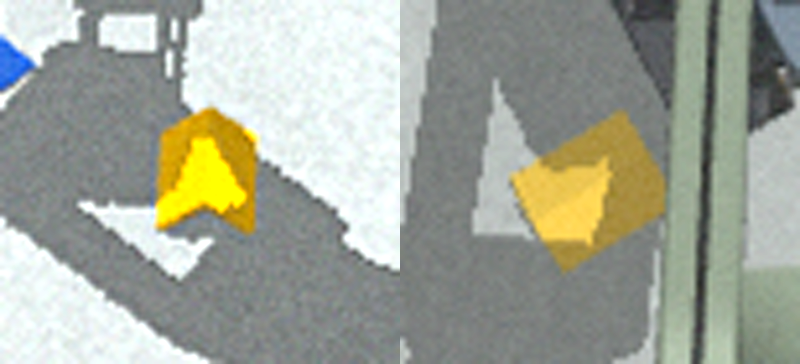

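The template slipped out and stayed upright on the bench, at about (418, 114) with yaw 32. I retry lower and better centred.

```bash
python3 nav.py 418.3 113.9 75 31.9
```

```text
at [488.9  -1.6 217.   29.2] t 14.0 rot [-1.7998e+02  2.0000e-02  2.9240e+01] F [-0.1  0.8 -0.4] w 90.9 0.0
wz total rad -0.046  shift cm (after turn) [  0.11 -13.54  14.2 ]
```

Call:
{"op": "step_arm", "data": {
  "plan": [0, 0, 2, 0, 0, -0.046, 0.1, -2.7, 3, 0, 0, 0, 0, -3.5, 3, 0, 0, 0, 0, -3.5, 3, 0, 0, 0, 0, -2.5, 2.2, 0, 0, 0]
}}

```text
time_s: 14.47
ee_pos: [427.4, 97.2, 89.7]
ee_rot: [-180.0, 0.1, 31.8]
force: [-0.3, 0.1, 0.3]
gripper_width: 90.8
gripper_force: 0.0
```

Call:
{"op": "step_arm", "data": {
  "plan": [0, -1.3, 1.0, 0, 0, 0, 0, 0, 0, 0, 0, 0, 0, 0, 0, 0, 0, 0, 0, 0, 0, 0, 0, 0, 0, 0, 0, 0, 0, 0]
}}

```text
time_s: 14.88
ee_pos: [424.5, 106.7, 82.3]
ee_rot: [179.9, -0.2, 31.7]
force: [-0.0, 0.1, -0.3]
gripper_width: 91.1
gripper_force: 0.0
```

```bash
python3 nav.py 418.3 113.9 17 31.9
```

```text
at [424.3 106.6  82.2  31.7] t 15.0 rot [ 1.7995e+02 -1.2000e-01  3.1720e+01] F [ 0.1 -0.4  0.2] w 90.7 0.0
wz total rad -0.003  shift cm (after turn) [-0.12 -0.94  6.52]
```

Call:
{"op": "step_arm", "data": {
  "plan": [-0.1, -0.95, 1.0, 0, 0, 0, 0, 0, 1.5, 0, 0, 0, 0, 0, 0, 0, 0, 0, 0, 0, 0, 0, 0, 0, 0, 0, 0, 0, 0, 0]
}}

```text
time_s: 15.45
ee_pos: [417.7, 114.3, 56.8]
ee_rot: [180.0, -0.1, 31.8]
force: [0.2, 0.8, -0.3]
gripper_width: 91.4
gripper_force: 0.0
```

```bash
python3 nav.py 418.3 113.9 17 31.9
```

```text
at [417.8 114.4  56.9  31.8] t 15.6 rot [ 1.7996e+02 -9.0000e-02  3.1760e+01] F [-0.5  0.4 -0.3] w 91.0 0.0
wz total rad -0.002  shift cm (after turn) [0.01 0.07 3.99]
```

Call:
{"op": "step_arm", "data": {
  "plan": [0, 0, 1.5, 0, 0, 0, 0, 0.05, 1.5, 0, 0, 0, 0, 0, 1.0, 0, 0, 0, 0, 0, 0, 0, 0, 0, 0, 0, 0, 0, 0, 0]
}}

```text
time_s: 16.02
ee_pos: [417.4, 114.0, 16.3]
ee_rot: [-180.0, 0.0, 31.8]
force: [-0.1, 0.3, -0.5]
gripper_width: 91.0
gripper_force: 0.0
```

Call:
{"op": "step_arm", "data": {
  "plan": [0, 0, 0, 0, 0, 0, 0, 0, 0, 0, 0, 0, 0, 0, 0, 0, 0, 0, 0, 0, 0, 0, 0, 0, 0, 0, 0, 0, 0, 0],
  "hand": 6.2,
  "newtons": 10
}}

```text
time_s: 16.43
ee_pos: [417.7, 114.2, 16.7]
ee_rot: [180.0, -0.1, 31.8]
force: [-0.2, 0.2, 1.5]
gripper_width: 67.5
gripper_force: 10.0
```

Call:
{"op": "step_arm", "data": {
  "plan": [0, 0, 0, 0, 0, 0, 0, 0, 0, 0, 0, 0]
}}

```text
time_s: 16.6
ee_pos: [417.7, 114.2, 16.6]
ee_rot: [180.0, -0.1, 31.8]
force: [0.1, -0.1, 4.2]
gripper_width: 67.4
gripper_force: 10.0
```

```bash
python3 nav.py 418.3 113.9 17 31.9;  python3 - <<'E'
from h import *
p=viewer.grab_frame("side"); q=viewer.grab_frame("top")
a=p["img"][190:260,290:367];b=q["img"][210:280,250:327]
cv2.imwrite("pics/g5.png",np.clip(np.hstack([cv2.resize(i,(400,364),interpolation=cv2.INTER_CUBIC) for i in(a,b)])[:,:,::-1]*1.8,0,255).astype(np.uint8))
E
```

```text
at [417.7 114.2  16.6  31.8] t 16.7 rot [ 1.7998e+02 -5.0000e-02  3.1790e+01] F [0.4 0.1 5.1] w 67.1 10.0
wz total rad -0.002  shift cm (after turn) [ 0.04  0.05 -0.04]
```

View pics/g5.png

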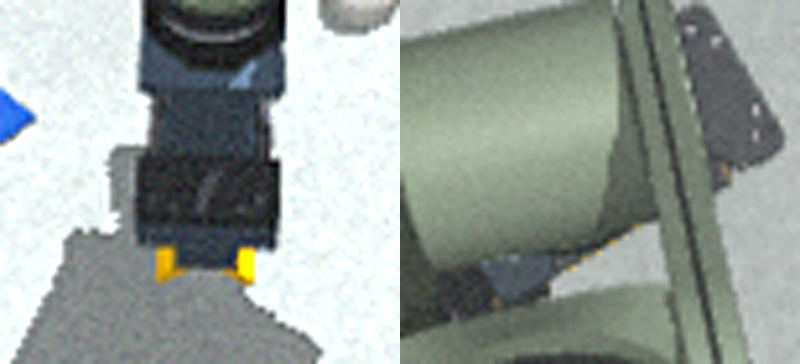

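The finger sits centred on the near end at side crop (210,255), and the width of 67 mm fits. Lifting promptly.

Call:
{"op": "step_arm", "data": {
  "plan": [0, 0, -0.3, 0, 0, 0, 0, 0, -0.8, 0, 0, 0, 0, 0, -1.5, 0, 0, 0, 0, 0, -1.5, 0, 0, 0]
}}

```text
time_s: 17.18
ee_pos: [416.5, 113.9, 57.5]
ee_rot: [-180.0, 0.1, 31.8]
force: [-0.3, -0.1, -1.1]
gripper_width: 67.6
gripper_force: 10.0
```

Call:
{"op": "step_arm", "data": {
  "plan": [0, 0, -1.5, 0, 0, 0.114, 0, 0, -1.5, 0, 0, 0.114, 0, 0, -1.5, 0, 0, 0.114, 0, 0, -1.5, 0, 0, 0.115, 0, 0, -1.0, 0, 0, 0.115]
}}

```text
time_s: 17.6
ee_pos: [417.5, 114.1, 128.8]
ee_rot: [-180.0, -0.1, -1.3]
force: [0.6, 0.1, -0.7]
gripper_width: 67.4
gripper_force: 10.0
```

Call:
{"op": "step_arm", "data": {
  "plan": [0, 0, 0, 0, 0, 0.115, 0, 0, 0, 0, 0, 0.115, 0, 0, 0, 0, 0, 0.115, 1.0, 0.8, 0, 0, 0, 0, 2.3, 1.82, 0, 0, 0, 0]
}}

```text
time_s: 18.02
ee_pos: [437.3, 79.0, 127.4]
ee_rot: [-180.0, 0.1, -20.6]
force: [0.5, -0.1, -0.5]
gripper_width: 67.6
gripper_force: 10.0
```

Call:
{"op": "step_arm", "data": {
  "plan": [2.9, 2.32, 0, 0, 0, 0, 2.9, 2.32, 0, 0, 0, 0, 2.9, 2.32, 0, 0, 0, 0, 2.9, 2.32, 0, 0, 0, 0, 2.9, 2.32, 0, 0, 0, 0]
}}

```text
time_s: 18.43
ee_pos: [533.5, -83.6, 127.4]
ee_rot: [180.0, 0.0, -20.8]
force: [0.9, 1.3, -0.8]
gripper_width: 67.7
gripper_force: 10.0
```

Call:
{"op": "step_arm", "data": {
  "plan": [2.9, 2.32, 0, 0, 0, 0, 2.9, 2.32, 0, 0, 0, 0, 2.9, 2.32, 0, 0, 0, 0, 1.7, 1.36, 0, 0, 0, 0, 0.86, 0.7, 0, 0, 0, 0]
}}

```text
time_s: 18.85
ee_pos: [607.6, -209.0, 126.9]
ee_rot: [180.0, -0.0, -20.9]
force: [1.0, 0.4, -0.1]
gripper_width: 67.4
gripper_force: 10.0
```

Call:
{"op": "step_arm", "data": {
  "plan": [0, 0, 0, 0, 0, 0, 0, 0, 0, 0, 0, 0, 0, 0, 0, 0, 0, 0]
}}

```text
time_s: 19.1
ee_pos: [605.6, -204.6, 127.2]
ee_rot: [-180.0, 0.1, -20.7]
force: [-0.5, 0.3, -0.0]
gripper_width: 67.7
gripper_force: 10.0
```

```bash
python3 nav.py 607.4 -206 38.8 -20.7;python3 nav.py 607.4 -206 38.8 -20.7;  python3 - <<'E'
from h import *
p=viewer.grab_frame("side"); q=viewer.grab_frame("top")
a=p["img"][90:190,285:395];b=q["img"][125:225,350:460]
cv2.imwrite("pics/g6.png",np.clip(np.hstack([cv2.resize(i,(400,364),interpolation=cv2.INTER_CUBIC) for i in(a,b)])[:,:,::-1]*1.8,0,255).astype(np.uint8))
E
```

```text
at [ 605.8 -204.6  127.3  -20.7] t 19.2 rot [-1.7999e+02  4.0000e-02 -2.0670e+01] F [-0.4 -0.3 -0.9] w 67.7 10.0
wz total rad 0.0  shift cm (after turn) [0.2  0.07 8.85]
at [ 606.3 -205.   127.6  -20.7] t 19.4 rot [-1.800e+02 -1.000e-02 -2.069e+01] F [ 0.  -0.9 -0.8] w 67.5 10.0
wz total rad 0.0  shift cm (after turn) [0.14 0.05 8.88]
```

View pics/g6.png

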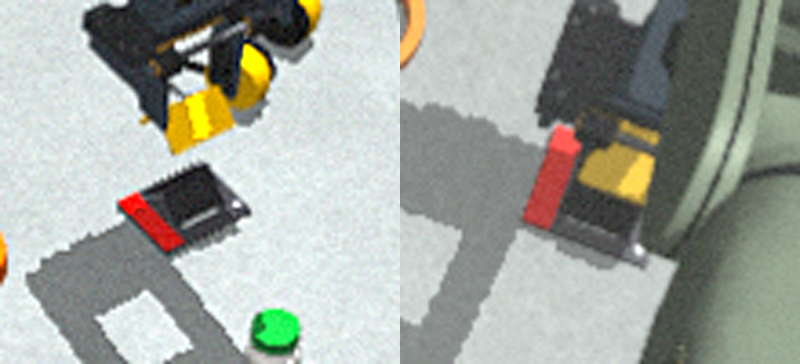

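Carbon is seated on the former (side crop (190,195)) and the template is held level above it. Lowering.

Call:
{"op": "step_arm", "data": {
  "plan": [0.1, 0.05, 1.5, 0, 0, 0, 0, 0, 2.5, 0, 0, 0, 0, 0, 2.0, 0, 0, 0, 0, 0, 1.0, 0, 0, 0, 0, 0, 0.4, 0, 0, 0]
}}

```text
time_s: 19.92
ee_pos: [606.3, -206.6, 51.3]
ee_rot: [180.0, 0.2, -20.7]
force: [-0.1, 0.5, 0.4]
gripper_width: 67.7
gripper_force: 10.0
```

Call:
{"op": "step_arm", "data": {
  "plan": [0, 0, 0.3, 0, 0, 0, 0, 0, 0.3, 0, 0, 0, 0, 0, 0.3, 0, 0, 0, 0, 0, 0.3, 0, 0, 0, 0, 0, 0, 0, 0, 0]
}}

```text
time_s: 20.33
ee_pos: [607.4, -207.1, 41.3]
ee_rot: [180.0, -0.0, -20.8]
force: [-1.1, 0.8, -0.4]
gripper_width: 67.4
gripper_force: 10.0
```

Call:
{"op": "step_arm", "data": {
  "plan": [0, 0, 0, 0, 0, 0, 0, 0, 0, 0, 0, 0]
}}

```text
time_s: 20.5
ee_pos: [607.7, -207.1, 41.6]
ee_rot: [180.0, -0.0, -20.8]
force: [-0.4, -0.0, -1.0]
gripper_width: 67.7
gripper_force: 10.0
```

```bash
python3 nav.py 607.4 -206 38.8 -20.7
```

```text
at [ 607.7 -207.1   41.6  -20.8] t 20.6 rot [ 1.800e+02 -4.000e-02 -2.075e+01] F [ 0.3  0.1 -0.5] w 67.6 10.0
wz total rad -0.001  shift cm (after turn) [-0.07 -0.1   0.28]
```

Call:
{"op": "step_arm", "data": {
  "plan": [-0.05, -0.09, 0.1, 0, 0, 0, 0, 0, 0.1, 0, 0, 0, 0, 0, 0.05, 0, 0, 0, 0, 0, 0, 0, 0, 0]
}}

```text
time_s: 20.98
ee_pos: [607.5, -206.0, 39.0]
ee_rot: [-180.0, -0.0, -20.7]
force: [-0.9, 0.5, 1.2]
gripper_width: 67.4
gripper_force: 10.0
```

Call:
{"op": "step_arm", "data": {
  "plan": [0, 0, 0.05, 0, 0, 0, 0, 0, 0.05, 0, 0, 0, 0, 0, 0, 0, 0, 0, 0, 0, 0, 0, 0, 0]
}}

```text
time_s: 21.32
ee_pos: [607.5, -206.0, 38.9]
ee_rot: [-180.0, -0.0, -20.8]
force: [-1.8, 1.5, 5.5]
gripper_width: 67.8
gripper_force: 10.0
```

Call:
{"op": "step_arm", "data": {
  "plan": [0, 0, 0, 0, 0, 0, 0, 0, 0, 0, 0, 0, 0, 0, 0, 0, 0, 0, 0, 0, 0, 0, 0, 0, 0, 0, 0, 0, 0, 0],
  "hand": 8.8
}}

```text
time_s: 21.73
ee_pos: [607.2, -206.0, 37.4]
ee_rot: [180.0, 0.0, -20.8]
force: [-0.8, 0.1, -0.2]
gripper_width: 87.9
gripper_force: 0.0
```

Call:
{"op": "step_arm", "data": {
  "plan": [0, 0, -1.0, 0, 0, 0, 0, 0, -3.0, 0, 0, 0, 0, 0, -3.5, 0, 0, 0, 0, 0, -3.0, 0, 0, 0, 0, 0, 0, 0, 0, -0.11],
  "hand": 9.1
}}

```text
time_s: 22.15
ee_pos: [611.3, -207.5, 150.9]
ee_rot: [179.9, -0.8, -14.4]
force: [0.4, -0.2, 0.4]
gripper_width: 91.1
gripper_force: 0.0
```

Call:
{"op": "step_arm", "data": {
  "plan": [0, 0, 0, 0, 0, -0.11, 0, 0, 0, 0, 0, -0.11, 0, 0, 0, 0, 0, -0.11, 0, 0, 0, 0, 0, -0.11, 0, 0, 0, 0, 0, -0.11]
}}

```text
time_s: 22.57
ee_pos: [607.4, -206.1, 143.6]
ee_rot: [180.0, -0.0, 17.4]
force: [-0.4, 0.7, 1.0]
gripper_width: 90.7
gripper_force: 0.0
```

Call:
{"op": "step_arm", "data": {
  "plan": [0, 0, 0, 0, 0, -0.11, 0, 0, 0, 0, 0, -0.092, 0, 0, 0, 0, 0, 0, 0, 0, 0, 0, 0, 0, 0, 0, 0, 0, 0, 0]
}}

```text
time_s: 22.98
ee_pos: [607.4, -206.1, 143.1]
ee_rot: [180.0, -0.0, 28.5]
force: [0.1, -0.1, -0.3]
gripper_width: 90.9
gripper_force: 0.0
```

```bash
python3 nav.py 430.3 359.8 100 28.7
```

```text
at [ 607.3 -206.   143.    28.5] t 23.1 rot [ 1.7998e+02 -1.0000e-02  2.8570e+01] F [ 0.1 -0.1  0.1] w 91.8 0.0
wz total rad -0.003  shift cm (after turn) [ 11.64 -58.14   4.3 ]
```

Call:
{"op": "step_arm", "data": {
  "plan": [0.3, -1.5, 0, 0, 0, 0, 0.6, -3.0, 0, 0, 0, 0, 0.72, -3.6, 0.3, 0, 0, 0, 0.72, -3.6, 0.3, 0, 0, 0, 0.72, -3.6, 0.3, 0, 0, 0]
}}

```text
time_s: 23.55
ee_pos: [559.6, -55.0, 133.7]
ee_rot: [-180.0, -0.0, 28.6]
force: [0.1, 0.6, -0.0]
gripper_width: 90.9
gripper_force: 0.0
```

Call:
{"op": "step_arm", "data": {
  "plan": [0.72, -3.6, 0.3, 0, 0, 0, 0.72, -3.6, 0.3, 0, 0, 0, 0.72, -3.6, 0.3, 0, 0, 0, 0.72, -3.6, 0.3, 0, 0, 0, 0.72, -3.6, 0.3, 0, 0, 0]
}}

```text
time_s: 23.97
ee_pos: [504.6, 120.3, 118.8]
ee_rot: [-180.0, -0.0, 28.6]
force: [0.5, 0.1, 0.4]
gripper_width: 91.0
gripper_force: 0.0
```

Call:
{"op": "step_arm", "data": {
  "plan": [0.72, -3.6, 0.3, 0, 0, 0, 0.72, -3.6, 0.3, 0, 0, 0, 0.72, -3.6, 0.3, 0, 0, 0, 0.72, -3.6, 0.3, 0, 0, 0, 0.72, -3.6, 0.3, 0, 0, 0]
}}

```text
time_s: 24.38
ee_pos: [449.7, 295.3, 103.8]
ee_rot: [-180.0, -0.0, 28.6]
force: [2.4, 0.3, 0.1]
gripper_width: 90.9
gripper_force: 0.0
```

Call:
{"op": "step_arm", "data": {
  "plan": [0.72, -3.6, 0.3, 0, 0, 0, 0.5, -2.3, 0, 0, 0, 0, 0.16, -0.94, 0, 0, 0, 0, 0, 0, 0, 0, 0, 0, 0, 0, 0, 0, 0, 0]
}}

```text
time_s: 24.8
ee_pos: [430.3, 359.7, 100.6]
ee_rot: [180.0, 0.0, 28.7]
force: [-0.3, 0.1, 0.4]
gripper_width: 91.2
gripper_force: 0.0
```

Call:
{"op": "step_arm", "data": {
  "plan": [0, 0, 0, 0, 0, 0, 0, 0, 0, 0, 0, 0]
}}

```text
time_s: 24.97
ee_pos: [431.2, 358.6, 100.8]
ee_rot: [180.0, 0.0, 28.5]
force: [0.6, -0.2, 0.2]
gripper_width: 91.0
gripper_force: 0.0
```

```bash
python3 nav.py 430.3 359.8 18 28.7
cat > st.py <<'E'
from fit import *
import fit
def cm(img,k):
    h,s,v=cv2.split(cv2.cvtColor(img,cv2.COLOR_RGB2HSV)); h=h.astype(int)
    if k=="sanding_block": return cv2.morphologyEx(((s>70)&((h<25)|(h>175))).astype(np.uint8),cv2.MORPH_CLOSE,np.ones((3,3)))>0
    if k=="template_angle" or k=="stk": return (h>12)&(h<38)&(s>70)
    if k=="lid": return (h>40)&(h<85)&(s>60)
fit.colmask=cm
M["sanding_block"]=[box(-50,50,-27.5,27.5,0,30)]; M["lid"]=[cyl(0,0,22,38,50)]
M["blk4"]=[box(-50,50,-27.5,27.5,4,34)]
M["stk"]=angle(68,22.2)
E
python3 - <<'E'
from st import *
P={n:viewer.grab_frame(n) for n in("top","side")}
for n in P: 
    r=fit.fit(P[n],"stk",np.array([607.2,-206,-20.7]),win=30); print(n,r[0].round(1),round(r[1],3))
a=P["side"]["img"][115:180,300:371];b=P["top"]["img"][145:210,370:441]
cv2.imwrite("pics/g7.png",np.clip(np.hstack([cv2.resize(i,(400,364),interpolation=cv2.INTER_CUBIC) for i in(a,b)])[:,:,::-1]*1.8,0,255).astype(np.uint8))
E
```

```text
at [431.2 358.7 100.8  28.5] t 25.1 rot [1.7999e+02 1.0000e-02 2.8530e+01] F [ 0.1 -0.3 -0.8] w 91.1 0.0
wz total rad -0.003  shift cm (after turn) [-0.03 -0.14  8.28]
top [ 607.2 -207.   -20.3] 0.045
side [ 493.6 -144.    32.4] 0.919
```

View pics/g7.png

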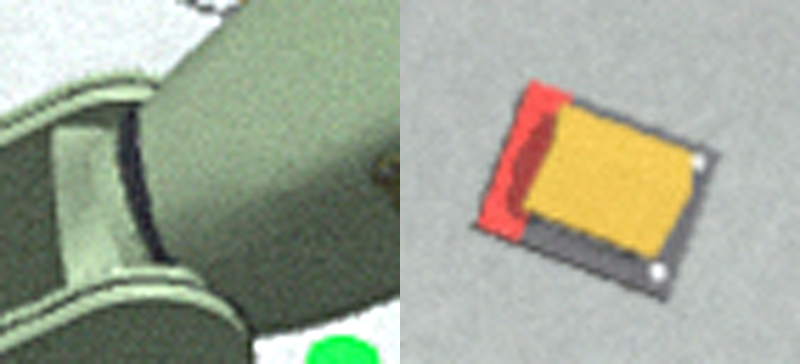

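The template is nested on the former; the top crop at (610,180) fits within 1 mm. Next is the cork block.

Call:
{"op": "step_arm", "data": {
  "plan": [-0.03, -0.12, 2.0, 0, 0, 0, 0, 0, 3.0, 0, 0, 0, 0, 0, 2.3, 0, 0, 0, 0, 0, 0.9, 0, 0, 0, 0, 0, 0, 0, 0, 0]
}}

```text
time_s: 25.63
ee_pos: [428.7, 359.7, 16.6]
ee_rot: [179.9, 0.3, 28.6]
force: [-0.5, -0.8, -0.2]
gripper_width: 91.1
gripper_force: 0.0
```

Call:
{"op": "step_arm", "data": {
  "plan": [0, 0, 0, 0, 0, 0, 0, 0, 0, 0, 0, 0, 0, 0, 0, 0, 0, 0, 0, 0, 0, 0, 0, 0, 0, 0, 0, 0, 0, 0],
  "hand": 4.5,
  "newtons": 15
}}

```text
time_s: 26.05
ee_pos: [430.5, 361.3, 19.7]
ee_rot: [-180.0, -0.1, 28.6]
force: [-0.1, 0.8, -0.9]
gripper_width: 60.6
gripper_force: 0.0
```

Call:
{"op": "step_arm", "data": {
  "plan": [0, 0, 0, 0, 0, 0, 0, 0, 0, 0, 0, 0, 0, 0, 0, 0, 0, 0]
}}

```text
time_s: 26.3
ee_pos: [430.3, 361.2, 19.3]
ee_rot: [-180.0, -0.1, 28.6]
force: [-0.2, -0.8, 4.5]
gripper_width: 54.8
gripper_force: 15.0
```

Call:
{"op": "step_arm", "data": {
  "plan": [0, 0, -0.5, 0, 0, 0, 0, 0, -1.5, 0, 0, 0, 0, 0, -2.0, 0, 0, 0, 0, 0, -2.5, 0, 0, 0, 0, 0, -1.0, 0, 0, 0]
}}

```text
time_s: 26.72
ee_pos: [431.1, 361.9, 96.4]
ee_rot: [-180.0, -0.2, 28.6]
force: [1.0, 0.6, -0.2]
gripper_width: 54.7
gripper_force: 15.0
```

```bash
python3 nav.py 604.7 191.4 93 78
```

```text
at [431.3 362.1  96.4  28.6] t 26.8 rot [-179.96   -0.26   28.64] F [-0.5  0.2 -0.9] w 54.8 15.0
wz total rad -0.862  shift cm (after turn) [-13.09  20.51   0.34]
```

Call:
{"op": "step_arm", "data": {
  "plan": [0, 0, 0, 0, 0, -0.108, 0, 0, 0, 0, 0, -0.108, 0, 0, 0, 0, 0, -0.108, 0, 0, 0, 0, 0, -0.108, 0, 0, 0, 0, 0, -0.108]
}}

```text
time_s: 27.28
ee_pos: [428.9, 360.1, 91.6]
ee_rot: [-179.9, 0.2, 59.9]
force: [0.4, 0.6, -1.8]
gripper_width: 54.6
gripper_force: 15.0
```

Call:
{"op": "step_arm", "data": {
  "plan": [0, 0, 0, 0, 0, -0.108, 0, 0, 0, 0, 0, -0.108, 0, 0, 0, 0, 0, -0.106, -1.3, 2.1, 0, 0, 0, 0, -1.9, 3.1, 0, 0, 0, 0]
}}

```text
time_s: 27.7
ee_pos: [471.9, 319.3, 91.5]
ee_rot: [-179.8, 0.1, 78.3]
force: [0.0, -0.3, -0.5]
gripper_width: 54.6
gripper_force: 15.0
```

Call:
{"op": "step_arm", "data": {
  "plan": [-2.2, 3.5, 0, 0, 0, 0, -2.2, 3.5, 0, 0, 0, 0, -2.1, 3.3, 0, 0, 0, 0, -1.7, 2.7, 0, 0, 0, 0, -1.0, 1.6, 0, 0, 0, 0]
}}

```text
time_s: 28.12
ee_pos: [599.3, 195.3, 91.3]
ee_rot: [-179.9, 0.1, 77.9]
force: [0.4, 0.2, -0.3]
gripper_width: 54.4
gripper_force: 15.0
```

Call:
{"op": "step_arm", "data": {
  "plan": [-0.5, 0.8, 0, 0, 0, 0, 0, 0, 0, 0, 0, 0, 0, 0, 0, 0, 0, 0, 0, 0, 0, 0, 0, 0, 0, 0, 0, 0, 0, 0]
}}

```text
time_s: 28.53
ee_pos: [603.5, 193.2, 93.5]
ee_rot: [-179.9, 0.0, 78.1]
force: [-0.5, 0.9, -0.6]
gripper_width: 54.1
gripper_force: 15.0
```

```bash
python3 nav.py 604.8 192.1 23.3 78;  python3 - <<'E'
from h import *
p=viewer.grab_frame("side"); q=viewer.grab_frame("top")
a=p["img"][150:260,220:341];b=q["img"][130:240,210:331]
cv2.imwrite("pics/g8.png",np.clip(np.hstack([cv2.resize(i,(400,364),interpolation=cv2.INTER_CUBIC) for i in(a,b)])[:,:,::-1]*1.8,0,255).astype(np.uint8))
E
```

```text
at [603.7 193.2  93.7  78.1] t 28.6 rot [-179.99    0.     78.12] F [-0.3 -0.4 -0.4] w 54.9 15.0
wz total rad 0.002  shift cm (after turn) [-0.08  0.13  7.04]
```

View pics/g8.png

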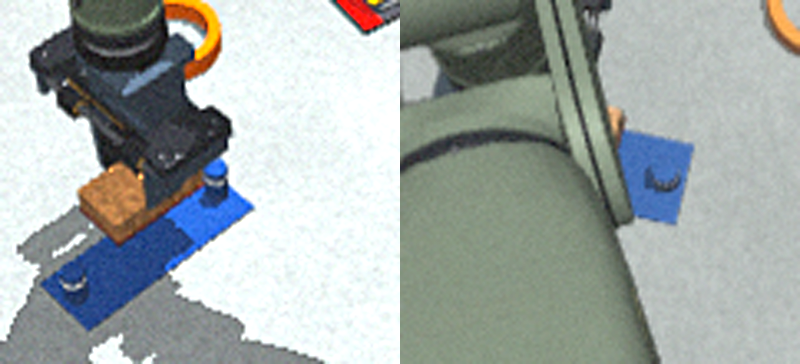

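The block is held flat between the posts (side crop (140,205)), aligned with the rest. Lowering.

Call:
{"op": "step_arm", "data": {
  "plan": [-0.06, 0.1, 2.0, 0, 0, 0, 0, 0, 2.5, 0, 0, 0, 0, 0, 1.4, 0, 0, 0, 0, 0, 0.5, 0, 0, 0, 0, 0, 0.2, 0, 0, 0]
}}

```text
time_s: 29.2
ee_pos: [604.9, 191.2, 26.7]
ee_rot: [-179.9, 0.1, 78.0]
force: [0.4, -0.5, -0.5]
gripper_width: 54.5
gripper_force: 15.0
```

Call:
{"op": "step_arm", "data": {
  "plan": [0, 0, 0.2, 0, 0, 0, 0, 0, 0.1, 0, 0, 0, 0, 0, 0, 0, 0, 0, 0, 0, 0, 0, 0, 0]
}}

```text
time_s: 29.53
ee_pos: [606.2, 191.4, 25.6]
ee_rot: [179.9, -0.0, 78.0]
force: [-0.3, 0.9, -0.8]
gripper_width: 54.4
gripper_force: 15.0
```

```bash
python3 nav.py 604.8 192.1 23.3 78
```

```text
at [606.1 191.4  25.5  78. ] t 29.6 rot [ 1.7993e+02 -3.0000e-02  7.8020e+01] F [-0.3  0.7 -0.6] w 54.7 15.0
wz total rad 0.0  shift cm (after turn) [ 0.05 -0.14  0.22]
```

Call:
{"op": "step_arm", "data": {
  "plan": [0.03, -0.1, 0.1, 0, 0, 0, 0, 0, 0.1, 0, 0, 0, 0, 0, 0, 0, 0, 0, 0, 0, 0, 0, 0, 0, 0, 0, 0, 0, 0, 0]
}}

```text
time_s: 30.1
ee_pos: [604.7, 191.8, 23.3]
ee_rot: [180.0, -0.0, 78.0]
force: [-1.5, -0.0, 6.4]
gripper_width: 54.6
gripper_force: 15.0
```

Call:
{"op": "step_arm", "data": {
  "plan": [0, 0, 0.05, 0, 0, 0, 0, 0, 0, 0, 0, 0, 0, 0, 0, 0, 0, 0]
}}

```text
time_s: 30.35
ee_pos: [604.7, 191.8, 23.3]
ee_rot: [180.0, -0.0, 78.0]
force: [-2.6, -0.5, 8.2]
gripper_width: 54.6
gripper_force: 15.0
```

Call:
{"op": "step_arm", "data": {
  "plan": [0, 0, 0, 0, 0, 0, 0, 0, 0, 0, 0, 0, 0, 0, 0, 0, 0, 0, 0, 0, 0, 0, 0, 0, 0, 0, 0, 0, 0, 0],
  "hand": 7.5
}}

```text
time_s: 30.77
ee_pos: [604.6, 191.6, 21.8]
ee_rot: [-180.0, 0.0, 78.0]
force: [0.0, -0.4, 0.8]
gripper_width: 75.0
gripper_force: 0.0
```

Call:
{"op": "step_arm", "data": {
  "plan": [0, 0, -1.0, 0, 0, 0, 0, 0, -3.0, 0, 0, 0, 0, 0, -3.5, 0, 0, 0, 0, 0, -3.0, 0, 0, 0.076, 0, 0, 0, 0, 0, 0.076],
  "hand": 9.1
}}

```text
time_s: 31.18
ee_pos: [608.8, 193.0, 135.2]
ee_rot: [179.4, -0.5, 69.1]
force: [0.6, 0.1, 0.0]
gripper_width: 90.8
gripper_force: 0.0
```

Call:
{"op": "step_arm", "data": {
  "plan": [0, 0, 0, 0, 0, 0, 0, 0, 0, 0, 0, 0, 0, 0, 0, 0, 0, 0]
}}

```text
time_s: 31.43
ee_pos: [603.8, 191.4, 126.2]
ee_rot: [-179.9, 0.1, 69.4]
force: [0.4, -0.4, -0.1]
gripper_width: 91.3
gripper_force: 0.0
```

```bash
python3 nav.py 437.8 -91 90 69.3
```

```text
at [603.8 191.5 126.   69.4] t 31.5 rot [-1.7988e+02  1.0000e-01  6.9370e+01] F [-0.9  1.1 -0.7] w 90.8 0.0
wz total rad 0.002  shift cm (after turn) [-32.29  -5.55   3.6 ]
```

Call:
{"op": "step_arm", "data": {
  "plan": [-1.5, -0.26, 0, 0, 0, 0, -3.0, -0.5, 0.3, 0, 0, 0, -3.6, -0.62, 0.4, 0, 0, 0, -3.6, -0.62, 0.4, 0, 0, 0, -3.6, -0.62, 0.4, 0, 0, 0]
}}

```text
time_s: 32.0
ee_pos: [524.8, 56.8, 111.3]
ee_rot: [-179.9, 0.0, 69.4]
force: [-0.5, -0.6, 0.3]
gripper_width: 91.0
gripper_force: 0.0
```

Call:
{"op": "step_arm", "data": {
  "plan": [-3.6, -0.62, 0.4, 0, 0, 0, -3.6, -0.62, 0.4, 0, 0, 0, -3.6, -0.62, 0.4, 0, 0, 0, -3.6, -0.62, 0.4, 0, 0, 0, -2.0, -0.35, 0.3, 0, 0, 0]
}}

```text
time_s: 32.42
ee_pos: [438.9, -87.6, 92.4]
ee_rot: [-179.8, 0.1, 69.3]
force: [0.1, -0.1, -0.1]
gripper_width: 91.0
gripper_force: 0.0
```

Call:
{"op": "step_arm", "data": {
  "plan": [-0.6, -0.1, 0.2, 0, 0, 0, 0, 0, 0, 0, 0, 0, 0, 0, 0, 0, 0, 0, 0, 0, 0, 0, 0, 0, 0, 0, 0, 0, 0, 0]
}}

```text
time_s: 32.83
ee_pos: [439.6, -90.0, 91.3]
ee_rot: [180.0, -0.0, 69.4]
force: [-0.2, 0.2, -0.1]
gripper_width: 90.8
gripper_force: 0.0
```

```bash
python3 nav.py 437.8 -91 26 69.3
python3 - <<'E'
from st import *
P={n:viewer.grab_frame(n) for n in("top","side")}
h=cv2.cvtColor(P["side"]["img"],cv2.COLOR_RGB2HSV)
for n in P: 
    for k,g,w in (("stk",(607.2,-206,-20.7),30),("lid",(437.8,-91,0),20)):
        try: r=fit.fit(P[n],k,np.array(g),win=w); print(n,k,r[0].round(1),round(r[1],3))
        except Exception as e: print(n,k,e)
fit.M["sanding_block"]=M["blk4"]
for n in P:
    r=fit.fit(P[n],"sanding_block",np.array([604.7,191.4,78.]),win=45); print(n,r[0].round(1),round(r[1],3))
E
```

```text
at [439.5 -90.   91.3  69.4] t 32.9 rot [ 1.7998e+02 -1.0000e-02  6.9410e+01] F [ 0.3  0.2 -0. ] w 90.7 0.0
wz total rad 0.002  shift cm (after turn) [-0.15 -0.12  6.53]
top stk [ 607.2 -207.   -20.2] 0.05
top lid [ 410.2 -114.1   45.9] 0.845
side stk [ 606.6 -206.1  -22.9] 0.474
side lid [438.3 -90.6   7. ] 0.075
top [604.9 191.4  77.8] 0.044
side [606.1 190.5  78.2] 0.033
```

The block is on target and the stack is unchanged. Now the jar.

Call:
{"op": "step_arm", "data": {
  "plan": [-0.12, -0.1, 1.5, 0, 0, 0, 0, 0, 2.5, 0, 0, 0, 0, 0, 2.0, 0, 0, 0, 0, 0, 0.5, 0, 0, 0, 0, 0, 0, 0, 0, 0]
}}

```text
time_s: 33.5
ee_pos: [436.3, -91.2, 25.1]
ee_rot: [-179.8, 0.0, 69.3]
force: [0.1, -0.4, -0.6]
gripper_width: 90.8
gripper_force: 0.0
```

Call:
{"op": "step_arm", "data": {
  "plan": [0, 0, 0, 0, 0, 0, 0, 0, 0, 0, 0, 0, 0, 0, 0, 0, 0, 0, 0, 0, 0, 0, 0, 0, 0, 0, 0, 0, 0, 0],
  "hand": 4.0,
  "newtons": 15
}}

```text
time_s: 33.92
ee_pos: [437.8, -91.7, 26.9]
ee_rot: [179.9, -0.0, 69.3]
force: [0.0, 0.8, -0.2]
gripper_width: 60.8
gripper_force: 0.0
```

Call:
{"op": "step_arm", "data": {
  "plan": [0, 0, 0, 0, 0, 0, 0, 0, 0, 0, 0, 0, 0, 0, 0, 0, 0, 0]
}}

```text
time_s: 34.17
ee_pos: [437.5, -91.7, 26.4]
ee_rot: [180.0, 0.0, 69.3]
force: [0.6, -0.0, 0.4]
gripper_width: 42.5
gripper_force: 15.0
```

```bash
python3 nav.py 647.5 -99.4 90 69.3
```

```text
at [437.5 -91.7  26.4  69.3] t 34.3 rot [179.98   0.    69.32] F [-0.4 -0.6  1.2] w 42.8 15.0
wz total rad 0.0  shift cm (after turn) [ 6.7  19.92 -6.36]
```

Call:
{"op": "step_arm", "data": {
  "plan": [0, 0, 0, 0, 0, 0, 0, 0, 0, 0, 0, 0],
  "newtons": 8
}}

```text
time_s: 34.48
ee_pos: [437.5, -91.7, 26.3]
ee_rot: [180.0, 0.0, 69.3]
force: [0.1, -0.2, 3.2]
gripper_width: 42.8
gripper_force: 8.0
```

Run:
```python
from st import *
P={n:viewer.grab_frame(n) for n in("top","side")}
r=fit.fit(P["side"],"lid",np.array([437.8,-91,0.]),win=20); print(r)
a=P["side"]["img"][150:215,325:396];b=P["top"]["img"][205:270,330:401]
cv2.imwrite("pics/g9.png",np.clip(np.hstack([cv2.resize(i,(400,364),interpolation=cv2.INTER_CUBIC) for i in(a,b)])[:,:,::-1]*1.8,0,255).astype(np.uint8))
```

```text
(array([442.46261398, -87.86510419,   5.72834509]), np.float64(0.8155687423869675))
```

View pics/g9.png

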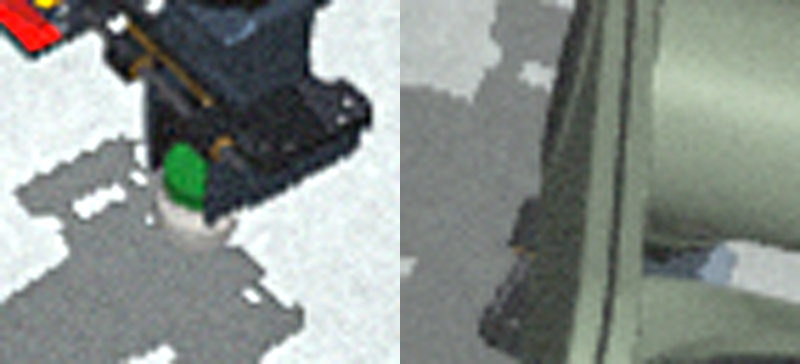

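The jar is upright between the fingers (side crop (190,190)) and its width is stable. Lifting and carrying.

Call:
{"op": "step_arm", "data": {
  "plan": [0, 0, 0, 0, 0, 0, 0, 0, -0.4, 0, 0, 0, 0, 0, -1.5, 0, 0, 0, 0, 0, -2.0, 0, 0, 0, 0, 0, -2.5, 0, 0, 0],
  "newtons": 20
}}

```text
time_s: 35.0
ee_pos: [435.6, -91.2, 89.7]
ee_rot: [-179.7, 0.0, 69.3]
force: [-0.1, -0.2, -1.7]
gripper_width: 42.5
gripper_force: 20.0
```

Call:
{"op": "step_arm", "data": {
  "plan": [0.5, 1.5, 0, 0, 0, 0, 1.0, 3.0, 0, 0, 0, 0, 1.2, 3.5, 0, 0, 0, 0, 1.2, 3.5, 0, 0, 0, 0, 1.2, 3.5, 0, 0, 0, 0]
}}

```text
time_s: 35.42
ee_pos: [596.6, -96.7, 90.0]
ee_rot: [-179.9, 0.0, 69.3]
force: [0.3, 0.3, -1.2]
gripper_width: 42.6
gripper_force: 20.0
```

Call:
{"op": "step_arm", "data": {
  "plan": [1.0, 3.0, 0, 0, 0, 0, 0.5, 1.5, 0, 0, 0, 0, 0.1, 0.4, 0, 0, 0, 0, 0, 0, 0, 0, 0, 0, 0, 0, 0, 0, 0, 0]
}}

```text
time_s: 35.83
ee_pos: [645.5, -99.1, 89.5]
ee_rot: [-179.8, 0.0, 69.3]
force: [-1.1, 1.1, -1.5]
gripper_width: 42.8
gripper_force: 20.0
```

Call:
{"op": "step_arm", "data": {
  "plan": [0, 0, 0, 0, 0, 0, 0, 0, 0, 0, 0, 0]
}}

```text
time_s: 36.0
ee_pos: [645.8, -99.2, 90.4]
ee_rot: [-179.9, 0.0, 69.3]
force: [-0.0, -1.0, -1.7]
gripper_width: 42.7
gripper_force: 20.0
```

```bash
python3 nav.py 647.5 -99.4 26.4 69.3
```

```text
at [646.  -99.2  90.5  69.3] t 36.1 rot [-1.7999e+02  1.0000e-02  6.9310e+01] F [-1.3  0.1 -1.7] w 42.8 20.0
wz total rad 0.0  shift cm (after turn) [0.04 0.14 6.41]
```

Call:
{"op": "step_arm", "data": {
  "plan": [0.03, 0.1, 1.5, 0, 0, 0, 0, 0, 2.5, 0, 0, 0, 0, 0, 1.5, 0, 0, 0, 0, 0, 0.4, 0, 0, 0, 0, 0, 0.1, 0, 0, 0]
}}

```text
time_s: 36.57
ee_pos: [647.3, -99.2, 29.3]
ee_rot: [-179.9, 0.0, 69.3]
force: [0.8, 0.1, -0.2]
gripper_width: 42.6
gripper_force: 20.0
```

Call:
{"op": "step_arm", "data": {
  "plan": [0, 0, 0.1, 0, 0, 0, 0, 0, 0, 0, 0, 0, 0, 0, 0, 0, 0, 0, 0, 0, 0, 0, 0, 0]
}}

```text
time_s: 36.9
ee_pos: [648.9, -99.4, 30.4]
ee_rot: [179.9, -0.0, 69.3]
force: [-0.0, 0.3, -2.2]
gripper_width: 42.5
gripper_force: 20.0
```

```bash
python3 nav.py 647.5 -99.4 26.4 69.3
```

```text
at [648.7 -99.4  30.2  69.3] t 37.0 rot [ 1.7993e+02 -1.0000e-02  6.9320e+01] F [ 0.1 -0.3 -1.5] w 42.6 20.0
wz total rad 0.0  shift cm (after turn) [-0.04 -0.11  0.38]
```

Call:
{"op": "step_arm", "data": {
  "plan": [-0.03, -0.08, 0.15, 0, 0, 0, 0, 0, 0.15, 0, 0, 0, 0, 0, 0.05, 0, 0, 0, 0, 0, 0, 0, 0, 0, 0, 0, 0, 0, 0, 0]
}}

```text
time_s: 37.47
ee_pos: [647.4, -99.3, 26.4]
ee_rot: [180.0, 0.0, 69.3]
force: [-1.7, 0.0, 5.0]
gripper_width: 42.8
gripper_force: 20.0
```

Call:
{"op": "step_arm", "data": {
  "plan": [0, 0, 0.05, 0, 0, 0, 0, 0, 0, 0, 0, 0, 0, 0, 0, 0, 0, 0]
}}

```text
time_s: 37.72
ee_pos: [647.4, -99.3, 26.4]
ee_rot: [180.0, 0.0, 69.3]
force: [-2.0, 0.5, 8.0]
gripper_width: 42.3
gripper_force: 20.0
```

Down on the bench. Releasing and retreating so the cameras can see.

Call:
{"op": "step_arm", "data": {
  "plan": [0, 0, 0, 0, 0, 0, 0, 0, 0, 0, 0, 0, 0, 0, 0, 0, 0, 0, 0, 0, 0, 0, 0, 0, 0, 0, 0, 0, 0, 0],
  "hand": 7.0
}}

```text
time_s: 38.13
ee_pos: [647.3, -99.3, 24.8]
ee_rot: [-180.0, 0.0, 69.3]
force: [0.2, -0.3, -0.3]
gripper_width: 69.5
gripper_force: 0.0
```

Call:
{"op": "step_arm", "data": {
  "plan": [0, 0, -1.0, 0, 0, 0, 0, 0, -3.0, 0, 0, 0, 0, 0, -3.5, 0, 0, 0, 0, 0, -3.5, 0, 0, 0, 0, 0, -3.5, 0, 0, 0]
}}

```text
time_s: 38.55
ee_pos: [647.2, -99.3, 172.5]
ee_rot: [180.0, 0.0, 69.3]
force: [1.2, -0.4, -0.8]
gripper_width: 70.1
gripper_force: 0.0
```

Call:
{"op": "step_arm", "data": {
  "plan": [0, -2.5, -2, 0, 0, 0, 0, -3.5, -1, 0, 0, 0, 0, -3.5, 0, 0, 0, 0, 0, -3.5, 0, 0, 0, 0, 0, -3.5, 0, 0, 0, 0]
}}

```text
time_s: 38.97
ee_pos: [491.5, -40.6, 201.1]
ee_rot: [179.9, -0.0, 69.3]
force: [-1.1, -0.2, 0.5]
gripper_width: 69.9
gripper_force: 0.0
```

Call:
{"op": "step_arm", "data": {
  "plan": [0, -3.5, 0, 0, 0, 0, 0, -3.5, 0, 0, 0, 0, 0, -1.5, 0, 0, 0, 0, 0, 0, 0, 0, 0, 0, 0, 0, 0, 0, 0, 0]
}}

```text
time_s: 39.38
ee_pos: [413.7, -10.9, 201.3]
ee_rot: [179.8, -0.0, 69.3]
force: [0.9, 0.8, 0.2]
gripper_width: 70.1
gripper_force: 0.0
```

Run:
```python
from st import *
P={n:viewer.grab_frame(n) for n in("top","side")}
fit.M["sanding_block"]=M["blk4"]
for n in P:
    for k,g,w in (("stk",(607.2,-206,-20.7),30),("lid",(647.5,-99.4,0),20),("sanding_block",(604.7,191.4,78.),45)):
        r=fit.fit(P[n],k,np.array(g),win=w); print(n,k,r[0].round(1),round(r[1],3))
    cv2.imwrite(f"pics/f_{n}.png",np.clip(P[n]["img"][:,:,::-1]*1.5,0,255).astype(np.uint8))
o=np.vstack([cv2.resize(P["side"]["img"][90:290,160:460],(600,300*4//3//1)[:2]) if 0 else cv2.resize(P["side"]["img"][80:300,160:460],(409,300)),cv2.resize(P["top"]["img"][100:320,200:500],(409,300))])
cv2.imwrite("pics/final.png",np.clip(o[:,:,::-1]*1.8,0,255).astype(np.uint8))
print(sensors.state()["ee_pos"],sensors.state()["time_s"])
```

```text
top stk [ 607.  -207.   -20.2] 0.046
top lid [647.8 -99.8   6.7] 0.074
top sanding_block [604.8 191.2  77.7] 0.043
side stk [ 608.3 -205.   -18.8] 0.445
side lid [647.6 -98.8  -2.5] 0.06
side sanding_block [605.9 189.9  77.7] 0.037
[414.86658199 -11.26517973 200.88209101] 39.4833
```

View pics/final.png

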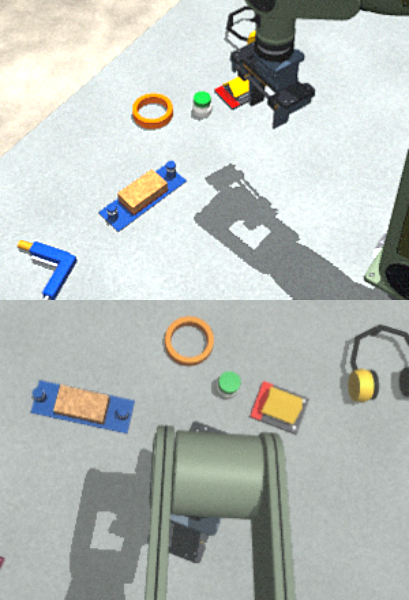

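The jar (top (229,384)), block (80,403) and stack (283,406) all fit within about 1 mm, and the bystanders are in place. Handing in.

```bash
python3 -c "
from workcell import env
print(env.job_done())"
```

```text
the job is handed in; nothing more can be done
None
```

I finished the job and handed it in at about 39.5 s: both angles are nested on the former, the cork block is between the posts, and the jar is standing off the red end. The first grip on the template slipped, but I re-gripped and seated it. In the final pictures everything was within about 1–2 mm of target, but the arm hid part of the stack from the side camera, so its seating rests on the contact heights and the top view.

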